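Release a roller from the lever hopper

TASK

Without forcing it, press down the lever of the red-lidded hopper so that its lid lifts and the steel roller rolls out into the tray, then ease the lever all the way back up so that the lid shuts without slamming, and move clear. Work only by pressing the lever pad: do not lift the lid by hand or touch the rollers, and leave the blue hopper and the loose things on the bench alone.

Things in the scene. Friction and masses are not known exactly. Their poses are not given: they have to be found in the camera images.
- red_hopper: Yellow hopper with red lever pad and red lid (the one to work), bolted down. Origin: on the bench under its middle, z up. Lever on its -x side (towards the robot), outlet lid and catch tray on its +x side. Box: x -70 to 75 mm, 112 mm wide over the grey side covers, 165 mm high, open on top. Tray: x 75 to 180 mm, floor 40, walls 85 mm high. Lever hinge along y at x -83, z 115 mm.
- red_pad (a point): Centre of the top face of the red lever pad (40 mm in x, 60 mm in y, 10 mm thick); moves with the lever. At rest it stands 148 mm above the bench, 188 mm from the hopper's origin towards -x of the hopper, and slopes up 15 degrees towards the robot; fully pressed it is about 57 mm lower, sloping 15 degrees the other way. Nothing stands below it.
- red_lever (a joint): Angle of the red lever: 0 at rest (up), 0.52 rad fully pressed down against its stop. Arm 110 mm from hinge to pad. A spring pushes it up: about 3.5 N at the pad at rest, 7 to 9 N fully pressed. The stop is rigid: it must not be forced with over 60 N, and need not be reached. If let go, the lever flies up and the lid slams.
- red_lid (a joint): Angle of the red lid, linked to the lever (2.4 times its angle): 0 shut, about 1.25 rad fully open (level). The lid is a flat flap 80 mm long, 78 mm wide, hinged along y at the top of the outlet (hopper x 40, z 150 mm); shut, it slopes down and forward. Above 0.7 rad the roller can pass.
- red_roller_mid (a point): Centre of the steel roller of the red hopper: 30 mm in diameter, 68 mm long, lying along the hopper's y. At the start it rests on the 11 degree ramp against the inside of the shut lid (hopper x about 50 mm, z about 97 mm). With the lid open it rolls by itself, within about a second, into the tray (hopper x about 158, z about 50 mm).
- blue_hopper: Yellow hopper with blue lever pad and blue lid (to be left alone), bolted down. Origin: on the bench under its middle, z up. Lever on its -x side (towards the robot), outlet lid and catch tray on its +x side. Box: x -70 to 75 mm, 112 mm wide over the grey side covers, 165 mm high, open on top. Tray: x 75 to 180 mm, floor 40, walls 85 mm high. Lever hinge along y at x -83, z 115 mm.
- blue_pad (a point): Centre of the top face of the blue lever pad (40 mm in x, 60 mm in y, 10 mm thick); moves with the lever. At rest it stands 148 mm above the bench, 188 mm from the hopper's origin towards -x of the hopper, and slopes up 15 degrees towards the robot; fully pressed it is about 57 mm lower, sloping 15 degrees the other way. Nothing stands below it.
- blue_lever (a joint): Angle of the blue lever: 0 at rest (up), 0.52 rad fully pressed down against its stop. Arm 110 mm from hinge to pad. A spring pushes it up: about 3.5 N at the pad at rest, 7 to 9 N fully pressed. The stop is rigid: it must not be forced with over 60 N, and need not be reached. If let go, the lever flies up and the lid slams.
- blue_lid (a joint): Angle of the blue lid, linked to the lever (2.4 times its angle): 0 shut, about 1.25 rad fully open (level). The lid is a flat flap 80 mm long, 78 mm wide, hinged along y at the top of the outlet (hopper x 40, z 150 mm); shut, it slopes down and forward. Above 0.7 rad the roller can pass.
- blue_roller_mid (a point): Centre of the steel roller of the blue hopper: 30 mm in diameter, 68 mm long, lying along the hopper's y. At the start it rests on the 11 degree ramp against the inside of the shut lid (hopper x about 50 mm, z about 97 mm). With the lid open it rolls by itself, within about a second, into the tray (hopper x about 158, z about 50 mm).
- oil_mid (a point): Centre of a loose upright bottle, 44 mm in diameter, 110 mm high, red cap. A bystander.
- bearing_mid (a point): Centre of a loose steel bearing ring lying flat, 52 mm in diameter, 16 mm high. A bystander.
- carton_mid (a point): Centre of a loose small cardboard carton, 70 x 50 x 60 mm high. A bystander.

How it is judged:
By the outcome, as a careful person would: the job done as asked, in the order asked, and still so for the second after the job is handed in, with the robot touching nothing.
It also fails if it takes over 40 s, if anything falls off the work surface, if the arm or the gripper's body presses on something with over 40 N, if the wrist force passes 120 N, or if a joint passes its speed limit or range.

ROBOT

A 6-joint arm with a two-finger parallel gripper is mounted at the origin on the work surface. World frame = base frame: x ahead of the robot, y to its left, z up, the work surface at z = 0. Lengths are in m, angles in rad, forces in N, time in s.
With the tool pointing down it reaches from about 0.35 to 0.85 m from the base axis. Payload 8.1 kg.
Tool frame: the origin (TCP) lies at the centre of the arm's flange, where the gripper is bolted on; the fingertips stand 186 mm ahead of it and the grasp point (between the pads) lies 167 mm ahead of it; z points along the fingers, y is the direction in which the jaws open and shut (so a half turn about z gives the same grasp; the last joint's range is limited). The gripper opens to 93 mm and grips with 3 to 60 N. Pads are 15 mm wide; open, the fingers measure 128 mm over their backs; the gripper's body (75 mm by 188 mm) begins 65 mm behind the grasp point.
Start: joints at [1.116, 0.13, 1.488, -0, 1.523, -0.085], TCP at [0.217, 0.559, 0.405] pointing down, gripper open.
Joint ranges: [-2.96, 2.96], [-0.89, 2.26], [0.02, 2.5], [-1.34, 4.48], [0, 2.73], [-2.66, 2.66]. Speed limits (rad/s): [2.39, 2.39, 2.79, 3.14, 3.14, 3.14].

INTERFACE

Orientations are given as a rotation vector (axis times angle).
In Python, from plant import robot, viewer, order gives the robot as it stands.
- The arm moves only by the tool apply_moves, never from a script. Its argument "deltas" is a list of rows, each a list of 3 entries, a list of its own where there are three numbers: the finger opening in mm, from 0 to 93, then the shift along the tool's x, y, z in mm, then the turn about the tool's z in rad. In form: [[grip, [dx, dy, dz], yaw], ...]. A call has 1 to 5 rows; each row shifts and turns the commanded pose from where the row before left it, along the tool's axes as they then stand; what a row does not reach is not made up. A row lasts 1/8 s, in which the tool goes at most 62.5 mm and 10.7 degrees, less where a joint would pass 70% of its speed; a pose out of reach is approached as far as the arm can. A call is refused whole if a number of a shift passes 62.5 or a number of a turn 0.188, either way. A call with a gripper value outside its range is refused whole. The fingers move at their own pace and stop on an object; "grip_force" is the grip in N (left out, the last holds). Time passes only in rows, so rows that do not move let the fingers close. It gives the time, the measured TCP pose, the force and the opening at its end, in the units of the state.
- robot.read_state(): the state, without advancing time (a new reading comes with each control period).
- viewer.read_camera(name): name is "scene" or "top" or "wrist"; returns the picture (384x512x3 uint8, blue, green, red); there is no depth.
- viewer.get_calibration(name): a dict with "fx", "fy", "cx", "cy" (pixels), "R" (3x3) and "t" (3): a world point X has camera coordinates R X + t. Camera axes: x right, y down, z forward; pixel columns grow to the right and rows downward; lengths in m; the calibration is good to about 2 mm. The wrist camera is an equidistant fisheye: a pixel r from the principal point sees the ray r / f radians off the axis. A picture is of the moment at which its call begins: read the wrist's pose just before it. get_calibration takes no time and is no camera call; for the wrist camera it gives the pose at the moment of the call.
- order.close_job(): hands the job in, once; it reports no verdict.
The state is a dict: "t": time; "q": joint angles; "dq": joint speeds; "joint_torque": joint torques, N m; "tool_pos": TCP position; "orientation": TCP orientation; "force": force on the tool from outside, world axes, zero at the start; "wrist_torque": the same for the moment, N m; "opening": finger opening in m.
Only numpy, scipy, OpenCV 4.12 (cv2) and the standard library are available. Lean on these libraries where they do the work, as an engineer would, in place of code of your own. Each camera call takes 0.05 s, during which the arm holds its last target. There are 200 camera calls.

## Working session

There is one attempt and no reset: what is moved stays moved. The work goes in short steps, Python scripts to look and compute and a tool call to move; the robot and the scene stay as the last step left them, time stands still between calls to the robot, and variables do not carry over. Pictures are saved under pics/ and viewed, about 8 in all and at most 12, crops included, and the job is handed in when it is done.

Besides the shell and the picture viewer there is one more tool, called after ">>>" by a JSON object that holds its "op" and its "data". apply_moves: Moves the arm, as the interface text tells. Its arguments: {"type":"object","properties":{"deltas":{"type":"array"},"grip_force":{"type":"number"}},"required":["deltas"]}

```bash
mkdir -p pics; python3 - <<'E'
from plant import robot, viewer
import cv2
s=robot.read_state();print(s)
for n in("scene","top"):
    cv2.imwrite(f"pics/{n}0.png",viewer.read_camera(n)); print(n,viewer.get_calibration(n))
E
```

```text
{'t': 0.0, 'q': array([ 1.11558640e+00,  1.31141571e-01,  1.48929290e+00,  6.93566753e-06,
        1.52301477e+00, -8.54040938e-02]), 'dq': array([ 0.00111832, -0.0004411 ,  0.00207061, -0.00048578,  0.00160274,
       -0.00015159]), 'joint_torque': array([-8.89491657e-04, -5.59874761e+01, -4.91732454e+01,  7.68500171e-02,
        3.63441033e-02, -1.38189739e-04]), 'tool_pos': array([0.21673579, 0.55923154, 0.40369137]), 'orientation': array([-5.77493205e-01, -3.08754619e+00,  2.80707003e-03]), 'force': array([0.05151074, 1.25689466, 0.05613867]), 'wrist_torque': array([-0.01905035,  0.00438241, -0.05168822]), 'opening': 0.09332412077440365}
scene {'fx': 354.053306990089, 'fy': 354.053306990089, 'cx': 256.6244551869409, 'cy': 192.5899958146093, 'R': array([[-0.88811522,  0.45924318,  0.01862931],
       [ 0.28770527,  0.58707861, -0.75667984],
       [-0.35843692, -0.66665913, -0.65352014]]), 't': array([ 0.51764232, -0.06823812,  1.40539424])}
top {'fx': 347.46926181036946, 'fy': 347.46926181036946, 'cx': 255.6044819395266, 'cy': 196.92087548571482, 'R': array([[-0.01130727, -0.99991881,  0.00587564],
       [-0.98240216,  0.01001324, -0.18650932],
       [ 0.18643534, -0.00788115, -0.98243562]]), 't': array([-0.02014657,  0.56553103,  1.00846066])}
```

```bash
python3 - <<'E'
import cv2
for n in("scene","top"):
    cv2.imwrite(f"pics/{n}0b.png",cv2.resize(cv2.imread(f"pics/{n}0.png"),(800,600),interpolation=cv2.INTER_CUBIC))
E
```

```text
(no output)
```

View pics/scene0b.png

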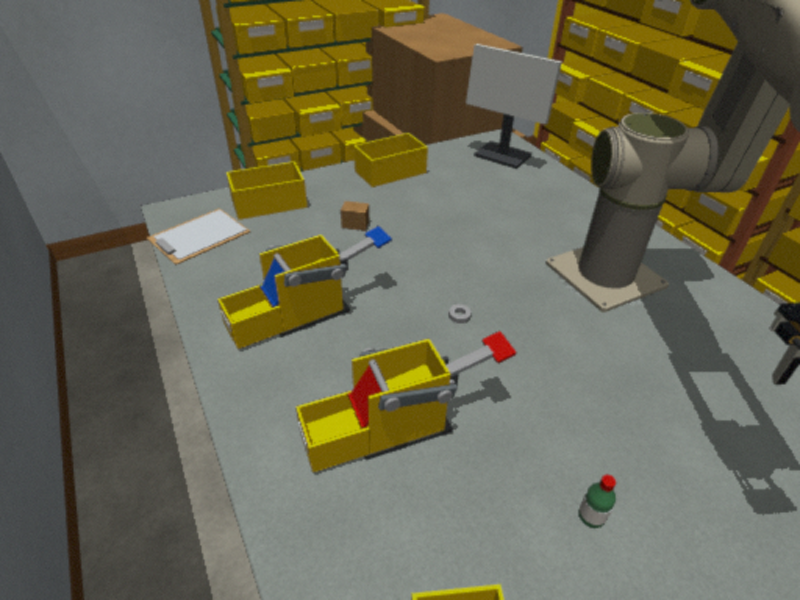

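View pics/top0b.png

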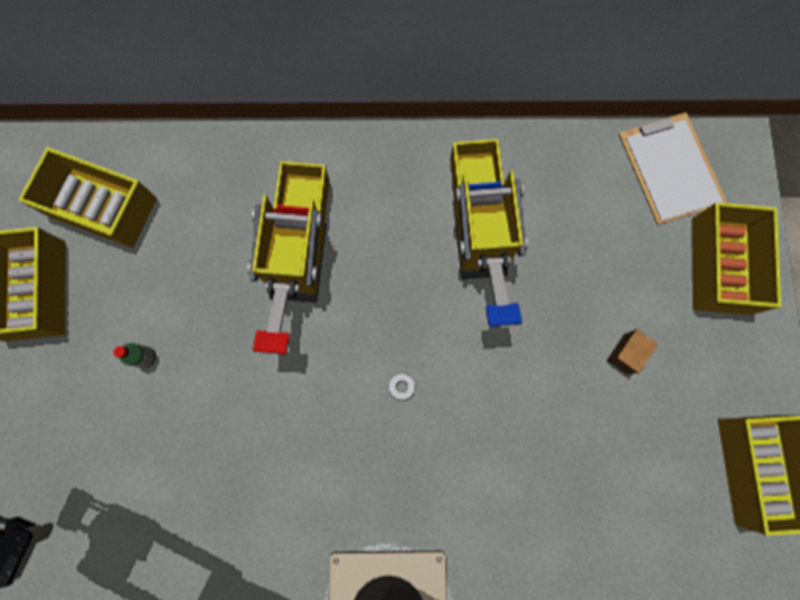

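The scene view shows the red hopper in front, its pad at about (499,347), and the bottle at (598,500). In the top view the red pad is at (271,342) and the tray's far rim runs from (281,163) to (327,165), with the ring at (402,386) and the bottle at (133,354).

```bash
cat > h.py <<'E'
import numpy as np, cv2
from plant import robot, viewer
def ray(n,u,v):
    c=viewer.get_calibration(n);R=np.array(c["R"]);t=np.array(c["t"])
    d=R.T@np.array([(u-c["cx"])/c["fx"],(v-c["cy"])/c["fy"],1.]);return -R.T@t,d/np.linalg.norm(d)
def tri(rs):
    A=sum(np.eye(3)-np.outer(d,d) for o,d in rs);b=sum((np.eye(3)-np.outer(d,d))@o for o,d in rs);return np.linalg.solve(A,b)
def atz(n,u,v,z):
    o,d=ray(n,u,v);return o+d*(z-o[2])/d[2]
def proj(n,X):
    c=viewer.get_calibration(n);p=np.array(c["R"])@X+np.array(c["t"]);return np.array([c["fx"]*p[0]/p[2]+c["cx"],c["fy"]*p[1]/p[2]+c["cy"]])
def redpad(im,near):
    b,g,r=[im[...,i].astype(int) for i in range(3)]
    m=((r>110)&(g<60)&(b<60)).astype(np.uint8)
    n,l,s,c=cv2.connectedComponentsWithStats(m)
    k=min((i for i in range(1,n) if s[i,4]>30),key=lambda i:np.hypot(*(c[i]-near)));return c[k],s[k,4]
E
python3 - <<'E'
from h import *
k=1.5625
cs,a=redpad(cv2.imread("pics/scene0.png"),np.array([499,347])/k);ct,b=redpad(cv2.imread("pics/top0.png"),np.array([271,342])/k)
print(cs*k,a,ct*k,b)
P=tri([ray("scene",*cs),ray("top",*ct)]);print("pad",P,"atz",atz("top",*ct,.148),atz("scene",*cs,.148))
T=(atz("top",281/k,163/k,.085)+atz("top",327/k,165/k,.085))/2
d=(T-P)[:2];print("tray",T,np.hypot(*d),"exp .368 yaw",np.arctan2(d[1],d[0]))
yaw=np.arctan2(d[1],d[0]);e=d/np.hypot(*d);print("hopper",P[:2]+.188*e)
print("bottle",atz("top",120/k,352/k,.11),"ring",atz("top",402/k,386/k,.016))
print("tray rim near scene",[proj("scene",np.r_[P[:2]+.368*e,.085])*k])
from scipy.spatial.transform import Rotation as Ro
print(Ro.from_rotvec(robot.read_state()["orientation"]).as_matrix().round(4))
E
```

```text
[498.85174419 346.05377907] 215 [270.58722527 341.88988095] 273
pad [0.48965551 0.20150818 0.14423829] atz [0.48853362 0.20118584 0.148     ] [0.49293063 0.20384249 0.148     ]
tray [0.85283986 0.16093671 0.085     ] 0.3654434513356716 exp .368 yaw -0.11124916210752667
hopper [0.67649333 0.18063645]
bottle [0.47780653 0.48235358 0.11      ] ring [ 0.41516148 -0.02991076  0.016     ]
tray rim near scene [array([302.48200593, 423.75386851])]
[[-9.324e-01  3.614e-01 -7.000e-04]
 [ 3.614e-01  9.324e-01 -1.500e-03]
 [ 1.000e-04 -1.700e-03 -1.000e+00]]
```

>>> {"op": "apply_moves", "data": {"deltas": [[0, [0, 0, 0], -0.13], [0, [0, 0, 0], -0.13], [0, [-35, -36, 0], 0], [0, [-35, -36, 0], 0], [0, [-35, -36, 0], 0]]}}

```text
t: 0.72
tool_pos: [0.3099, 0.4393, 0.4042]
orientation: [-0.171, -3.137, 0.001]
force: [0.4, 0.7, 0.1]
opening: 0.0475
```

>>> {"op": "apply_moves", "data": {"deltas": [[0, [-35, -36, 0], 0], [0, [-35, -36, 0], 0], [0, [-35, -36, 0], 0], [0, [-35, -36, 0], 0], [0, [-35, -36, 0], 0]]}}

```text
t: 1.35
tool_pos: [0.4643, 0.241, 0.4044]
orientation: [-0.172, -3.136, 0.0]
force: [0.1, -0.3, 0.5]
opening: 0.0008
```

>>> {"op": "apply_moves", "data": {"deltas": [[0, [-20, -20, 0], 0], [0, [0, 0, 0], 0], [0, [0, 0, 0], 0]]}}

```text
t: 1.72
tool_pos: [0.4809, 0.2208, 0.4044]
orientation: [-0.172, -3.136, -0.0]
force: [0.6, 0.3, -0.5]
opening: 0.0001
```

```bash
python3 - <<'E'
from h import *
from scipy.spatial.transform import Rotation as Ro
s=robot.read_state();R=Ro.from_rotvec(s["orientation"]).as_matrix();p=s["tool_pos"]
tip=p+R@[0,0,.186];print(s["t"],p,"tip",tip,s["opening"],s["force"]);print(R.round(3))
print("to pad in tool mm",1e3*R.T@(np.array([.490,.202,.148])-tip))
im=np.hstack([viewer.read_camera("wrist"),cv2.resize(viewer.read_camera("scene")[140:332,192:448],(512,384))])
cv2.imwrite("pics/w1.png",cv2.resize(im,(800,300),interpolation=cv2.INTER_AREA))
E
```

```text
1.725 [0.48089196 0.22082301 0.40435951] tip [0.48070935 0.22085015 0.21835961] 7.900959724891883e-05 [ 0.63778844  0.26894646 -0.46103413]
[[-0.994  0.11  -0.001]
 [ 0.11   0.994  0.   ]
 [ 0.001  0.    -1.   ]]
to pad in tool mm [-11.37178561 -17.72010984  70.34769872]
```

View pics/w1.png

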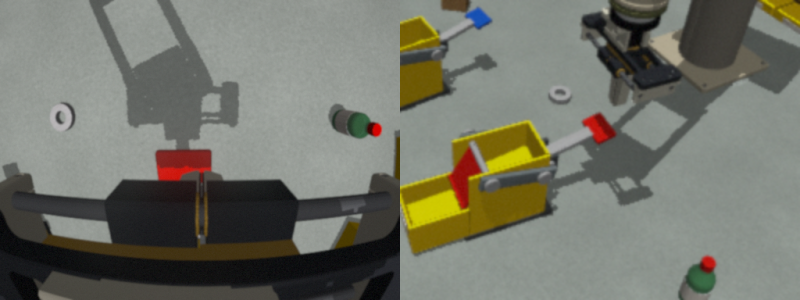

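The wrist picture (left half) shows the closed fingers at about column 201 and the red pad centred near (184,165), so the pad lies to -y of the tool, which matches the computed offset. The scene half shows nothing in the way.

>>> {"op": "apply_moves", "data": {"deltas": [[0, [-11, -18, 0], 0], [0, [0, 0, 25], 0], [0, [0, 0, 20], 0], [0, [0, 0, 10], 0], [0, [0, 0, 2], 0]]}}

```text
t: 2.45
tool_pos: [0.4898, 0.2017, 0.3469]
orientation: [-0.171, -3.135, 0.001]
force: [0.1, -1.0, -0.1]
opening: 0.0005
```

>>> {"op": "apply_moves", "data": {"deltas": [[0, [0, 0, 3], 0], [0, [0, 0, 3], 0], [0, [0, 0, 3], 0], [0, [0, 0, 3], 0], [0, [0, 0, 3], 0]]}}

```text
t: 3.08
tool_pos: [0.4903, 0.2014, 0.333]
orientation: [0.172, 3.137, 0.0]
force: [-1.3, -0.3, 4.3]
opening: 0.0009
```

```bash
python3 - <<'E'
from h import *
s=robot.read_state();print(s["t"],s["tool_pos"],s["force"])
im=np.hstack([cv2.resize(viewer.read_camera("top")[190:250,140:220],(512,384)),cv2.resize(viewer.read_camera("scene")[180:300,192:352],(512,384))])
cv2.imwrite("pics/c1.png",cv2.resize(im,(800,300),interpolation=cv2.INTER_AREA))
E
```

```text
3.075 [0.49027093 0.20138697 0.33300764] [-1.32447377 -0.34345048  4.30718893]
```

View pics/c1.png

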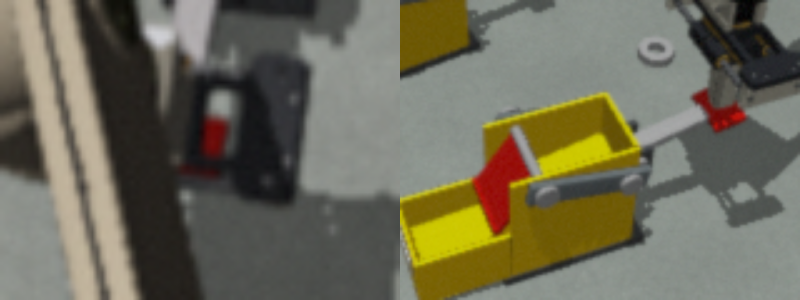

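In the right half, the fingertips sit on the middle of the red pad at about (722,105), with 4.3 N of contact force. I'll press down gradually.

>>> {"op": "apply_moves", "data": {"deltas": [[0, [0, 0, 4], 0], [0, [0, 0, 4], 0], [0, [0, 0, 4], 0], [0, [0, 0, 4], 0], [0, [0, 0, 4], 0]]}}

```text
t: 3.8
tool_pos: [0.4901, 0.2014, 0.3124]
orientation: [-0.172, -3.136, 0.0]
force: [-2.8, -0.6, 5.9]
opening: 0.0004
```

>>> {"op": "apply_moves", "data": {"deltas": [[0, [0, 0, 4], 0], [0, [0, 0, 4], 0], [0, [0, 0, 4], 0], [0, [0, 0, 4], 0], [0, [0, 0, 3], 0]]}}

```text
t: 4.42
tool_pos: [0.4901, 0.2014, 0.2935]
orientation: [-0.172, -3.136, 0.0]
force: [-2.6, 0.7, 7.1]
opening: 0.0005
```

>>> {"op": "apply_moves", "data": {"deltas": [[0, [0, 0, 3], 0], [0, [0, 0, 2], 0], [0, [0, 0, 2], 0], [0, [0, 0, 0], 0], [0, [0, 0, 0], 0]]}}

```text
t: 5.05
tool_pos: [0.4905, 0.2013, 0.287]
orientation: [0.172, 3.136, 0.0]
force: [-1.7, -1.1, 7.0]
opening: 0.0003
```

>>> {"op": "apply_moves", "data": {"deltas": [[0, [0, 0, 0], 0], [0, [0, 0, 0], 0], [0, [0, 0, 0], 0], [0, [0, 0, 0], 0], [0, [0, 0, 0], 0]]}}

```text
t: 5.68
tool_pos: [0.4905, 0.2013, 0.287]
orientation: [0.172, 3.136, 0.0]
force: [-2.3, -0.7, 7.5]
opening: 0.0007
```

>>> {"op": "apply_moves", "data": {"deltas": [[0, [0, 0, 0], 0], [0, [0, 0, 0], 0], [0, [0, 0, 0], 0], [0, [0, 0, 0], 0], [0, [0, 0, 0], 0]]}}

```text
t: 6.3
tool_pos: [0.4905, 0.2013, 0.287]
orientation: [0.172, 3.136, 0.0]
force: [-1.7, -1.0, 7.0]
opening: 0.0003
```

```bash
python3 - <<'E'
from h import *
s=robot.read_state();print(s["t"],s["tool_pos"],s["force"])
im=np.hstack([cv2.resize(viewer.read_camera("top")[90:210,120:280],(512,384)),cv2.resize(viewer.read_camera("scene")[180:300,192:352],(512,384))])
cv2.imwrite("pics/c2.png",cv2.resize(im,(800,300),interpolation=cv2.INTER_AREA))
E
```

```text
6.3 [0.49048801 0.20129933 0.28700345] [-1.69281993 -0.96830087  7.04577626]
```

View pics/c2.png

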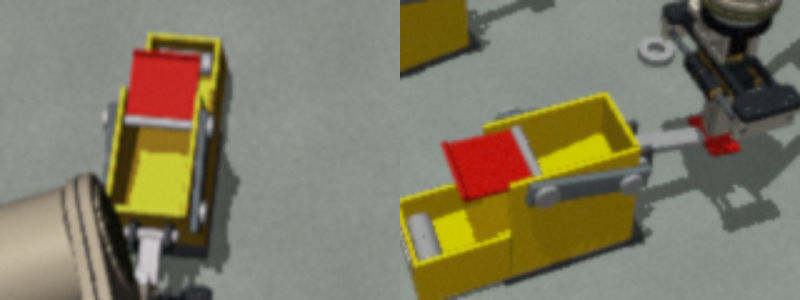

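The lid stands nearly level and the steel roller lies at the far end of the tray (right half, about (425,235)). Now I'll ease the lever back up.

>>> {"op": "apply_moves", "data": {"deltas": [[0, [0, 0, -2], 0], [0, [0, 0, -2], 0], [0, [0, 0, -2], 0], [0, [0, 0, -2], 0], [0, [0, 0, -2], 0]]}}

```text
t: 7.02
tool_pos: [0.49, 0.2014, 0.2966]
orientation: [-0.172, -3.136, 0.0]
force: [-5.2, -0.2, 5.7]
opening: 0.0008
```

>>> {"op": "apply_moves", "data": {"deltas": [[0, [0, 0, -2], 0], [0, [0, 0, -2], 0], [0, [0, 0, -2], 0], [0, [0, 0, -2], 0], [0, [0, 0, -2], 0]]}}

```text
t: 7.65
tool_pos: [0.4899, 0.2014, 0.3065]
orientation: [-0.172, -3.136, 0.0]
force: [-3.6, 1.5, 5.5]
opening: 0.0
```

>>> {"op": "apply_moves", "data": {"deltas": [[0, [0, 0, -2], 0], [0, [0, 0, -2], 0], [0, [0, 0, -2], 0], [0, [0, 0, -2], 0], [0, [0, 0, -2], 0]]}}

```text
t: 8.28
tool_pos: [0.4905, 0.2013, 0.3171]
orientation: [0.172, 3.136, 0.0]
force: [-0.7, -0.3, 3.7]
opening: 0.0003
```

>>> {"op": "apply_moves", "data": {"deltas": [[0, [0, 0, -2], 0], [0, [0, 0, -2], 0], [0, [0, 0, -1.5], 0], [0, [0, 0, -1.5], 0], [0, [0, 0, -1.5], 0]]}}

```text
t: 8.9
tool_pos: [0.4903, 0.2014, 0.3253]
orientation: [0.172, 3.137, 0.0]
force: [3.2, -0.2, 2.6]
opening: 0.0005
```

>>> {"op": "apply_moves", "data": {"deltas": [[0, [0, 0, -1], 0], [0, [0, 0, -1], 0], [0, [0, 0, -1], 0], [0, [0, 0, -1], 0], [0, [0, 0, -1], 0]]}}

```text
t: 9.52
tool_pos: [0.4902, 0.2013, 0.3302]
orientation: [-0.172, -3.137, 0.0]
force: [2.7, -0.5, 2.3]
opening: 0.0004
```

>>> {"op": "apply_moves", "data": {"deltas": [[0, [0, 0, -1], 0], [0, [0, 0, -1], 0], [0, [0, 0, -1], 0], [0, [0, 0, -1], 0], [0, [0, 0, -1], 0]]}}

```text
t: 10.15
tool_pos: [0.4902, 0.2013, 0.3352]
orientation: [-0.172, -3.137, 0.0]
force: [3.0, 0.1, 2.5]
opening: 0.0004
```

>>> {"op": "apply_moves", "data": {"deltas": [[0, [0, 0, -1], 0], [0, [0, 0, -1], 0], [0, [0, 0, -1], 0], [0, [0, 0, -1], 0], [0, [0, 0, -1], 0]]}}

```text
t: 10.78
tool_pos: [0.49, 0.2013, 0.3399]
orientation: [-0.172, -3.136, 0.0]
force: [-0.1, 0.4, -0.8]
opening: 0.0003
```

Contact has ended at the rest height, so I'll back away.

>>> {"op": "apply_moves", "data": {"deltas": [[0, [0, 0, -3], 0], [0, [0, 0, -15], 0], [0, [0, 0, -40], 0], [0, [30, 0, -40], 0], [0, [50, 0, 0], 0]]}}

```text
t: 11.4
tool_pos: [0.4111, 0.2102, 0.4436]
orientation: [0.174, 3.13, 0.005]
force: [-0.9, 0.0, -0.2]
opening: 0.0002
```

>>> {"op": "apply_moves", "data": {"deltas": [[0, [0, 0, 0], 0], [0, [0, 0, 0], 0], [0, [0, 0, 0], 0], [0, [0, 0, 0], 0]]}}

```text
t: 11.9
tool_pos: [0.4113, 0.21, 0.438]
orientation: [-0.173, -3.136, 0.001]
force: [-0.1, -0.1, -0.3]
opening: 0.0004
```

```bash
python3 - <<'E'
from h import *
s=robot.read_state();print(s["t"],s["tool_pos"],s["force"])
S=viewer.read_camera("scene");c,_=redpad(S,np.array([319,221]));print("pad px now",c,"start",redpad(cv2.imread("pics/scene0.png"),np.array([319,221]))[0])
im=np.hstack([viewer.read_camera("top"),cv2.resize(S[140:332,160:416],(512,384))])
cv2.imwrite("pics/c3.png",cv2.resize(im,(800,300),interpolation=cv2.INTER_AREA))
E
```

```text
11.9 [0.41132195 0.20996299 0.43804243] [-0.07024053 -0.05765316 -0.27895911]
pad px now [319.51785714 221.625     ] start [319.26511628 221.4744186 ]
```

View pics/c3.png

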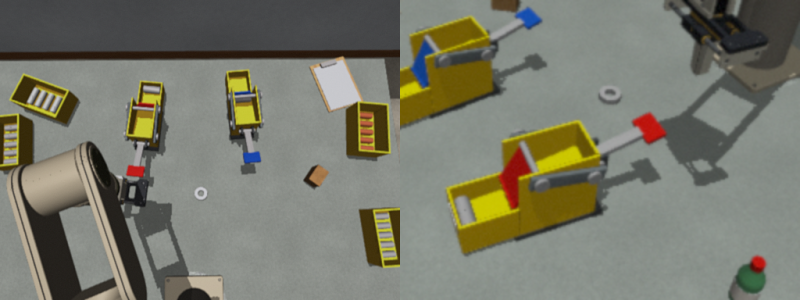

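The lid is shut, at about (515,175) in the right half. The roller is in the tray at (463,210), the pad is back at its starting pixels, and the blue hopper and loose items look unmoved. I'll hand the job in.

```bash
python3 -c "
from plant import order; print(order.close_job())"
```

```text
the job is handed in; nothing more can be done
None
```

The job is done and handed in at about 12 s. I pressed the red lever with closed fingertips about 46 mm down from first contact, short of the stop, and the highest force I read was about 7.5 N. The lid opened nearly level and the steel roller rolled into the tray. I then eased the lever up at 16 mm/s, slowing to 8 mm/s at the end, until contact was lost at the rest height, and moved clear.

The last checks all agreed:
- **Lever:** the pad is back within 0.3 px of its starting position in the scene camera.
- **Lid and roller:** the lid is shut and the roller is in the tray.
- **Bystanders:** the blue hopper, bottle, ring and carton looked undisturbed by eye in the last pictures; I did not measure them.
- **Arm:** the force reading is near zero, so the robot is touching nothing.

I judged the gentle closing from the slow lift and the force, which faded steadily to zero; I did not measure the lid's speed directly.

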